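Shut the card drawer and hold the magnifier boom at the mark

ROBOT

A 7-joint arm with a two-finger parallel gripper is mounted at the origin on the work surface. World frame = base frame: x ahead of the robot, y to its left, z up, the work surface at z = 0. Lengths are in m, angles in rad, forces in N, time in s.
With the tool pointing down it reaches from about 0.425 to 0.875 m from the base axis. Payload 4.7 kg.
Tool frame: the origin (TCP) lies on the centre line of the jaws, within the pads' length; the fingertips stand 17 mm ahead of it and the grasp point (between the pads) lies 2 mm behind it; x points along the fingers, y is the direction in which the jaws open and shut, and the axes are right-handed (so a half turn about x gives the same grasp; the last joint's range is limited). The gripper opens to 87 mm and grips with 3 to 60 N. Pads are 19 mm wide; open, the fingers measure 117 mm over their backs; the gripper's body (75 mm by 190 mm) begins 51 mm behind the grasp point.
Start: joints at [-1.276, 0.321, -0.07, 1.45, 0.023, 1.371, -0.057], TCP at [0.18, 0.625, 0.207] pointing down, gripper open.
Joint ranges: [-2.86, 2.86], [-0.3, 2.09], [-1.38, 1.24], [0.06, 2.45], [-1.56, 4.7], [0.09, 2.05], [-2.69, 2.69]. Speed limits (rad/s): [2.57, 2.57, 3.14, 3.14, 3.14, 3.14, 3.14].

INTERFACE

Orientations are given as a rotation vector (axis times angle).
In Python, from workcell import robot gives the robot as it stands.
- The arm moves only by the tool play_rows, never from a script. Its arguments are lists of equal length, an entry for each row: "offset": the shift along the tool's x, y, z in mm, a list of three; "roll": the turn about the tool's x in degrees. A call has 1 to 20 rows; each row shifts and turns the pose as measured when the row begins, along the tool's axes as they then stand; what a row does not reach is not made up. A row lasts 1/8 s, in which the tool goes at most 62.5 mm and 10.7 degrees, less where a joint would pass 70% of its speed; a pose out of reach is approached as far as the arm can. A call with a gripper value outside its range is refused whole. "claw" is the finger opening in mm, from 0 to 87, set as the call begins (left out, the last holds). The fingers move at their own pace and stop on an object; the grip force is fixed at half the most. Time passes only in rows, so rows that do not move let the fingers close. It gives the time, the measured TCP pose, the force and the opening at its end, in the units of the state.
- robot.sense(): the state, without advancing time (a new reading comes with each control period).
- robot.grab_frame(name): name is "side" or "top" or "wrist"; returns a dict with "image" (400x640x3 uint8, red, green, blue), "range_z" (400x640 float32, m along the optical axis (not along the pixel's ray), 0 where there is no reading), "fx", "fy", "cx", "cy" (pixels), "k1" (the pictures are not rectified: a ray, as slopes to the right and down, at radius r is drawn at 1 + k1 r^2 times it, then the intrinsics apply), "world_to_cam" (4x4, takes a point from world to camera coordinates); the wrist camera has in their place "T_tool_cam" (4x4, takes a point from camera to tool coordinates, whose origin is the TCP and whose axes are the tool frame's). Camera axes: x right, y down, z forward; pixel columns grow to the right and rows downward; lengths in m; the calibration is good to about 2 mm. A picture is of the moment at which its call begins: read the wrist's pose just before it.
- robot.hand_in(): hands the job in, once; it reports no verdict.
The state is a dict: "time": time; "joint_pos": joint angles; "joint_velocities": joint speeds; "tau": joint torques, N m; "ee_pos": TCP position; "eef_rot": TCP orientation; "force": force on the tool from outside, world axes, zero at the start; "moment": the same for the moment, N m; "gripper_width": finger opening in m.
Only numpy, scipy, OpenCV 4.12 (cv2) and the standard library are available. Lean on these libraries where they do the work, as an engineer would, in place of code of your own. Each camera call takes 0.05 s, during which the arm holds its last target.

TASK

The test cards are loaded: push the station's drawer fully home, then pinch the black grip of the magnifier boom so that its red lock button is squeezed in, and draw the boom out along its scale until the orange pointer stands within the width of the red marker clip. A spring pulls the boom back, so finish while holding it there with the button still squeezed, the drawer still shut; leave the bottle, carton and bowl alone.

Things in the scene. Friction and masses are not known exactly. Their poses are not given: they have to be found in the camera images.
- station: Test-card station fixed to the bench: white case 160 (x) x 320 (y) x 60 (z) mm, clear window on top, drawer in front (-x side). Blue 26 mm square tube along y on a pedestal: y = +55 to +175 mm, axis at x = +10 mm, 125 mm up; the boom comes out of it towards -y. Origin: centre of the underside, on the bench; x points from front to back (away from the robot), z up.
- drawer (a joint): Drawer opening in m: 0 is fully home, 0.09 fully open; it slides along the station's x (opens to -x), about 1.5 N of friction, stays where it is left.
- drawer_front (a point): Centre of the outer face of the green drawer front, a plain upright panel 168 mm wide (along the station's y), 46 mm tall (from 9 to 55 mm above the bench). Pushing it along the station's +x shuts the drawer; when shut the face stands 10 mm in front of the case.
- grip (a point): Centre of the boom's grip, 125 mm above the bench, 65 mm above the case: black block 24 (station x) x 32 (y) x 46 (z) mm with a red round lock button, 24 mm across, 9 mm out of its +x face at mid height; 33 mm over both (the point is the middle of that), 27 mm squeezed. Pinch along station x: one finger on the button, one on the plain -x face. At home the tube ends 25 mm to its +y.
- boom (a joint): How far the boom is drawn out, in m: 0 is home, 0.11 the stop; it slides along the station's -y. A spring pulls it home with 3 N at 0, rising to 5.8 N at 0.11 (friction 0.5 N). At home a steel catch locks it until the button is squeezed in; farther out nothing locks it and it springs back when let go.
- lock (a joint): How far the red button is squeezed in, in m: 0 is out, 0.006 fully in; the catch is free above 0.004. Takes 3.5 N to start and about 8 N fully in; springs out when let go.
- pointer (a point): Tip of the orange pointer on the magnifier frame, pointing along the station's +x towards the scale, 125 mm above the bench; it moves with the boom. The flat lens is 72 mm across, its centre 65 mm to the -y of the grip's centre, at the same height.
- marker: Red clip fixed on the white scale strip (ticks every 10 mm; station x +70 to +95, y -10 to -160 mm, top 116 mm up). 10 mm wide along station y, 29 mm along x; origin at the middle of its width on the strip's top; axes parallel to the station's. The boom is at the mark when pointer and clip have the same station y, within 5 mm either way.
- bottle_mid (a point): White plastic bottle standing on the bench, 64 mm across, 130 mm tall; its centre, half-way up. Bystander.
- carton_mid (a point): White carton 70 x 90 x 100 mm tall standing on the bench; its centre. Bystander.
- bowl_mid (a point): White bowl 120 mm across, 50 mm tall; point on its axis 25 mm up. Bystander.

How it is judged:
By the outcome, as a careful person would: the job done as asked, in the order asked, and still so for the second after the job is handed in, while the arm keeps its last pose, push and grip.
It also fails if it takes over 42 s, if anything falls off the work surface, if the arm or the gripper's body presses on something with over 40 N, if the wrist force passes 120 N, or if a joint passes its speed limit or range.

## Working session

There is one attempt and no reset: what is moved stays moved. The work goes in short steps, Python scripts to look and compute and a tool call to move; the robot and the scene stay as the last step left them, time stands still between calls to the robot, and variables do not carry over. Pictures are saved under pics/ and viewed, and the job is handed in when it is done.

Besides the shell and the picture viewer there is one more tool, called after ">>>" in YAML: its name, and indented under it one key for each argument. play_rows: Moves the arm, as the interface text tells. Its arguments: {"type":"object","properties":{"offset":{"type":"array"},"roll":{"type":"array"},"claw":{"type":"number"}},"required":["offset","roll"]}

```bash
mkdir -p pics; ls
cat > h.py <<'E'
from workcell import robot
import numpy as np, cv2
from scipy.spatial.transform import Rotation as R
def grab(name):
    s=robot.sense(); f=robot.grab_frame(name)
    if name=="wrist":
        T=np.eye(4);T[:3,:3]=R.from_rotvec(s["eef_rot"]).as_matrix();T[:3,3]=s["ee_pos"]
        f["c2w"]=T@f["T_tool_cam"]
    else: f["c2w"]=np.linalg.inv(f["world_to_cam"])
    return f
def ray(f,u,v):
    K=np.array([[f["fx"],0,f["cx"]],[0,f["fy"],f["cy"]],[0,0,1]])
    d=np.array([(u-f["cx"])/f["fx"],(v-f["cy"])/f["fy"]]);p=d.copy()
    for _ in range(30): p=d/(1+f["k1"]*(p@p))
    return f["c2w"][:3,3], f["c2w"][:3,:3]@np.array([p[0],p[1],1])
def onz(f,u,v,z):
    o,d=ray(f,u,v); return o+d*(z-o[2])/d[2]
def pt(f,u,v):
    o,d=ray(f,u,v); return o+d*f["range_z"][int(round(v)),int(round(u))]
def cross(r1,r2):
    (a,d),(b,e)=r1,r2
    A=np.stack([d,-e],1); t=np.linalg.lstsq(A,b-a,rcond=None)[0]
    p,q=a+d*t[0],b+e*t[1]; return (p+q)/2,np.linalg.norm(p-q)
def save(f,n): cv2.imwrite(f"pics/{n}.png",cv2.cvtColor(f["image"],cv2.COLOR_RGB2BGR))
import pickle
def keep(f,n): pickle.dump({k:f[k] for k in f},open(f"{n}.pkl","wb"))
def load(n): return pickle.load(open(f"{n}.pkl","rb"))
E
python3 - <<'E'
from h import *
print(robot.sense())
for n in("side","top","wrist"):
    f=grab(n);save(f,n+"0");keep(f,n+"0");print(n,f["c2w"].round(3).tolist(),f["fx"],f["k1"])
E
```

```text
pics
{'time': 0.0, 'joint_pos': array([-1.27590716,  0.32180365, -0.07010437,  1.45168392,  0.02258862,
        1.37080029, -0.05687383]), 'joint_velocities': array([ 0.00039581, -0.00014014,  0.00079261,  0.00090334, -0.00023273,
        0.0028777 ,  0.00041779]), 'tau': array([-6.06041613e-04, -4.91300261e+01, -4.04407466e-01, -3.12524629e+01,
       -6.38546515e-02,  4.41243604e-02,  2.04380799e-04]), 'ee_pos': array([0.17999461, 0.62396798, 0.20616979]), 'eef_rot': array([ 0.21885301,  1.55972716, -0.22184394]), 'force': array([1.01435118, 0.77877441, 0.9066686 ]), 'moment': array([0.00528564, 0.0028828 , 0.02328962]), 'gripper_width': 0.08716863659380829}
side [[0.984, -0.133, 0.122, 0.482], [-0.18, -0.693, 0.698, -0.745], [-0.008, -0.709, -0.705, 0.882], [0.0, 0.0, 0.0, 1.0]] 414.6016844564342 -0.06032085467542673
top [[-0.021, -0.99, 0.139, 0.448], [-0.999, 0.026, 0.032, -0.01], [-0.035, -0.138, -0.99, 1.193], [0.0, 0.0, 0.0, 1.0]] 427.5297617183574 -0.09393506054246657
wrist [[0.279, 0.917, 0.284, 0.102], [0.96, -0.266, -0.085, 0.648], [-0.002, 0.296, -0.955, 0.385], [0.0, 0.0, 0.0, 1.0]] 288.7343259822671 -0.011417491008411239
```

View pics/side0.png

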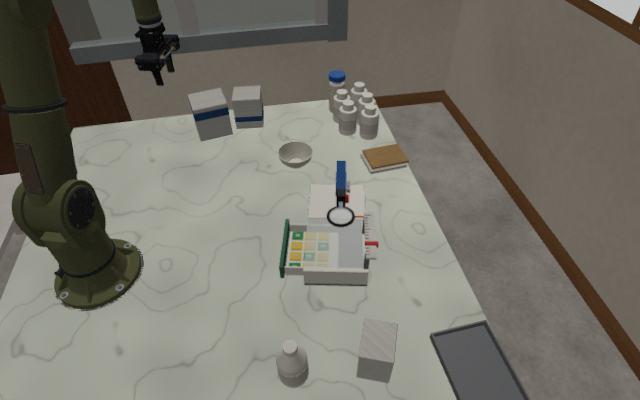

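View pics/top0.png

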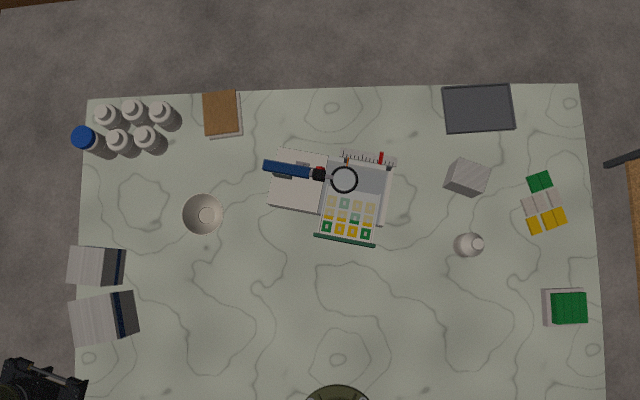

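View pics/wrist0.png

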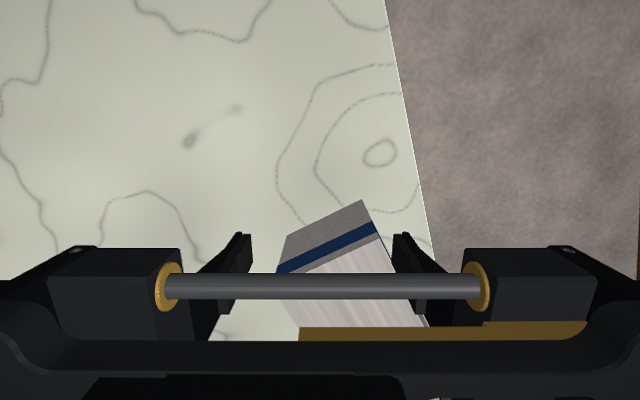

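Run:
```python
from h import *
for n,(a,b,c,d) in {"top0":(130,260,240,420),"side0":(150,300,260,420)}.items():
    f=load(n); im=f["image"][a:b,c:d]
    cv2.imwrite(f"pics/{n}z.png",cv2.cvtColor(cv2.resize(im,None,fx=4,fy=4,interpolation=cv2.INTER_CUBIC)[:600,:800],cv2.COLOR_RGB2BGR))
f=load("top0")
hsv=cv2.cvtColor(f["image"],cv2.COLOR_RGB2HSV)
for nm,lo,hi in [("blue",(100,120,40),(125,255,255)),("red",(0,150,80),(6,255,255)),("orange",(7,150,120),(18,255,255)),("green",(60,120,30),(90,255,200))]:
    m=cv2.inRange(hsv,lo,hi)
    n,l,st,ce=cv2.connectedComponentsWithStats(m)
    for i in range(1,n):
        if st[i,4]>3: print(nm,st[i].tolist(),ce[i].round(1).tolist(),pt(f,*ce[i]).round(3))
f=load("side0");hsv=cv2.cvtColor(f["image"],cv2.COLOR_RGB2HSV);print("side")
for nm,lo,hi in [("blue",(100,120,40),(125,255,255)),("red",(0,150,80),(6,255,255)),("orange",(7,150,120),(18,255,255)),("green",(60,120,30),(90,255,200))]:
    m=cv2.inRange(hsv,lo,hi)
    n,l,st,ce=cv2.connectedComponentsWithStats(m)
    for i in range(1,n):
        if st[i,4]>3: print(nm,st[i].tolist(),ce[i].round(1).tolist(),pt(f,*ce[i]).round(3))
```

```text
blue [71, 125, 25, 24, 443] [82.4, 137.0] [0.777 0.653 0.157]
blue [263, 160, 47, 18, 490] [286.1, 168.6] [0.678 0.112 0.135]
red [378, 152, 5, 12, 34] [380.3, 157.7] [ 0.703 -0.128  0.119]
red [316, 167, 7, 2, 11] [318.8, 167.5] [0.678 0.029 0.136]
orange [346, 161, 2, 5, 6] [346.8, 163.3] [ 0.69  -0.042  0.125]
green [526, 170, 27, 23, 369] [539.0, 181.2] [ 0.648 -0.582  0.025]
green [321, 221, 11, 11, 72] [326.2, 226.3] [0.538 0.017 0.025]
green [350, 220, 9, 4, 27] [354.0, 221.7] [ 0.549 -0.06   0.021]
green [360, 228, 11, 12, 74] [364.9, 233.7] [ 0.515 -0.088  0.023]
green [314, 234, 4, 3, 7] [315.6, 235.0] [0.513 0.045 0.056]
green [319, 235, 15, 5, 25] [325.8, 236.8] [0.507 0.018 0.059]
green [335, 237, 4, 4, 7] [336.3, 238.7] [ 0.502 -0.01   0.055]
green [340, 238, 4, 4, 6] [341.2, 239.3] [ 0.5   -0.023  0.054]
green [355, 241, 6, 4, 11] [357.8, 242.8] [ 0.49  -0.067  0.053]
green [362, 244, 4, 2, 4] [363.5, 244.8] [ 0.448 -0.01   1.193]
green [367, 244, 8, 4, 15] [370.5, 245.4] [ 0.482 -0.1    0.054]
green [551, 292, 37, 32, 1072] [568.7, 307.8] [ 0.302 -0.62   0.059]
side
blue [329, 70, 16, 12, 163] [336.5, 75.8] [0.777 0.642 0.155]
blue [194, 108, 35, 13, 213] [211.0, 114.1] [0.311 0.563 0.098]
blue [236, 116, 26, 6, 100] [248.7, 118.7] [0.438 0.6   0.039]
blue [336, 161, 9, 28, 226] [340.5, 174.6] [0.679 0.112 0.136]
red [345, 195, 3, 7, 16] [346.3, 197.7] [0.675 0.021 0.133]
red [365, 242, 13, 5, 41] [371.3, 243.1] [ 0.703 -0.13   0.118]
orange [355, 216, 8, 1, 8] [358.5, 216.0] [ 0.693 -0.042  0.125]
green [293, 232, 10, 7, 41] [297.4, 235.4] [ 0.482 -0.745  0.882]
green [285, 252, 1, 4, 4] [285.0, 253.5] [ 0.497 -0.064  0.046]
green [283, 260, 2, 3, 4] [283.8, 261.2] [ 0.491 -0.089  0.047]
green [290, 264, 10, 2, 13] [295.3, 264.2] [ 0.52  -0.082  0.018]
green [280, 268, 3, 3, 4] [281.0, 268.8] [ 0.482 -0.111  0.046]
```

View pics/top0z.png

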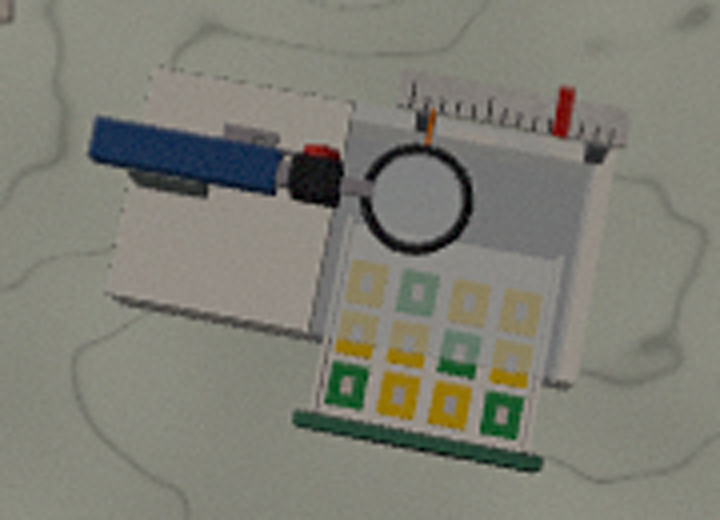

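View pics/side0z.png

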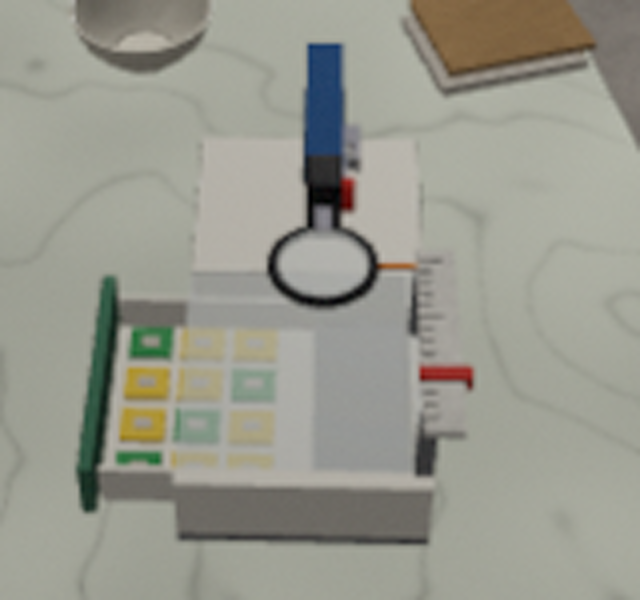

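Run:
```python
from h import *
f=load("top0");s=robot.sense()
print(R.from_rotvec(s["eef_rot"]).as_matrix().round(3))
hsv=cv2.cvtColor(f["image"],cv2.COLOR_RGB2HSV)
m=cv2.inRange(hsv,(100,120,40),(125,255,255)); m[:, :255]=0; m[:,320:]=0; m[:150]=0;m[200:]=0
ys,xs=np.nonzero(m); P=np.array([onz(f,u,v,0.138)[:2] for u,v in zip(xs,ys)])
r=cv2.minAreaRect(P.astype(np.float32)*1000);print("tube",r)
m=cv2.inRange(hsv,(60,90,20),(95,255,200)); m[:232]=0;m[260:]=0;m[:,:300]=0;m[:,400:]=0
ys,xs=np.nonzero(m); P=np.array([onz(f,u,v,0.055)[:2] for u,v in zip(xs,ys)])
print("front",cv2.minAreaRect(P.astype(np.float32)*1000),len(P))
# case corners on top z=.06 from zoom
for u,v in [(152,68),(110,293),(320,338),(625,165),(567,384),(352,100)]:
    print((u,v),onz(f,240+u/4,130+v/4,0.06).round(3))
g=load("side0")
print("marker",cross(ray(f,380.3,157.7),ray(g,371.3,243.1)),"ptr",cross(ray(f,346.8,163.3),ray(g,358.5,216)))
print("ptr tip",onz(f,240+432/4,130+110/4,.125),"marker",onz(f,380.3,157.7,.119))
print("grip top",pt(f,240+315/4,130+183/4),pt(g,260+322/4,150+170/4))
for n,uv in {"bottle":(469,245),"carton":(467,177),"bowl":(202,214)}.items(): print(n,pt(f,*uv).round(3))
```

```text
[[-0.     0.277  0.961]
 [-0.001  0.961 -0.277]
 [-1.    -0.001  0.   ]]
tube ((677.4102783203125, 112.91152954101562), (118.59947967529297, 27.89232063293457), 78.6422348022461)
front ((512.279052734375, -33.27394104003906), (163.1505889892578, 38.53079605102539), 77.59235382080078) 251
(152, 68) [0.756 0.143 0.06 ]
(110, 293) [0.601 0.172 0.06 ]
(320, 338) [0.567 0.032 0.06 ]
(625, 165) [ 0.679 -0.176  0.06 ]
(567, 384) [ 0.532 -0.131  0.06 ]
(352, 100) [0.729 0.007 0.06 ]
marker (array([ 0.70386342, -0.12865514,  0.11677572]), np.float64(0.0001856965117763294)) ptr (array([ 0.69140936, -0.04193439,  0.12430601]), np.float64(0.003308669668688255))
ptr tip [ 0.7046407  -0.04534165  0.125     ] marker [ 0.70323925 -0.12840222  0.119     ]
grip top [0.65461077 0.02957289 0.14828312] [0.66083779 0.02823724 0.1475484 ]
bottle [ 0.475 -0.346  0.107]
carton [ 0.65  -0.353  0.104]
bowl [0.582 0.37  0.005]
```

>>> play_rows:
  offset:
    - [0,-17.5,40]
    - [0,-17.5,40]
    - [0,-17.5,40]
    - [0,-17.5,40]
    - [0,-17.5,40]
    - [0,-17.5,40]
    - [0,-17.5,40]
    - [0,-17.5,40]
  roll: [0,0,0,0,0,0,0,0]
  claw: 0

```text
time: 1.15
ee_pos: [0.4516, 0.3972, 0.2027]
eef_rot: [0.209, 1.565, -0.216]
force: [0.4, 0.4, 0.0]
gripper_width: 0.015
```

```bash
cat >> h.py <<'E'
YAW=np.radians(-11.5);EX=np.array([np.cos(YAW),np.sin(YAW),0]);EY=np.array([-EX[1],EX[0],0]);O=np.array([.6445,.0023,0])
def st(p): d=np.asarray(p)-O; return np.array([d@EX,d@EY,d[2]])
def wo(x,y,z): return O+x*EX+y*EY+np.array([0,0,z])
def go(target):
    s=robot.sense();M=R.from_rotvec(s["eef_rot"]).as_matrix()
    print("t",s["time"],"pos",s["ee_pos"].round(4),"st",st(s["ee_pos"]).round(4),"F",s["force"].round(1),"w",s["gripper_width"])
    print("toolY yaw",np.degrees(np.arctan2(M[1,1],M[0,1])).round(2),"down",M[:,0].round(3),"q",s["joint_pos"].round(2))
    print("offset mm",(M.T@(np.asarray(target)-s["ee_pos"])*1000).round(1))
E
python3 -c "
from h import *
go(wo(-.175,-.065,.2))"
```

```text
t 1.15 pos [0.4516 0.3972 0.2027] st [-0.2677  0.3485  0.2027] F [0.4 0.4 0. ] w 0.014985632419969681
toolY yaw 74.5 down [-0.005 -0.004 -1.   ] q [-0.88  0.22  0.13  1.58 -0.03  1.34  0.56]
offset mm [   4.4 -406.   121.3]
```

>>> play_rows:
  offset:
    - [1,-51,15]
    - [1,-51,15]
    - [0,-51,15]
    - [0,-51,15]
    - [0,-51,15]
    - [0,-51,15]
    - [0,-51,15]
    - [0,-51,15]
  roll: [-0.5,-0.5,-0.5,-0.5,-0.5,-0.5,-0.5,-0.5]

```text
time: 2.15
ee_pos: [0.4718, -0.0414, 0.2004]
eef_rot: [0.152, 1.569, -0.161]
force: [1.1, -0.6, 0.4]
gripper_width: 0.0004
```

```bash
python3 -c "
from h import *
go(wo(-.175,-.065,.05))
f=grab('wrist');save(f,'w1');keep(f,'w1')"
```

```text
t 2.15 pos [ 0.4718 -0.0414  0.2004] st [-0.1605 -0.0773  0.2004] F [ 1.1 -0.6  0.4] w 0.0004328516162759296
toolY yaw 78.6 down [-0.005 -0.005 -1.   ] q [-0.48 -0.07  0.49  1.89  0.04  1.32  1.37]
offset mm [150.4  13.2 -13.9]
```

View pics/w1.png

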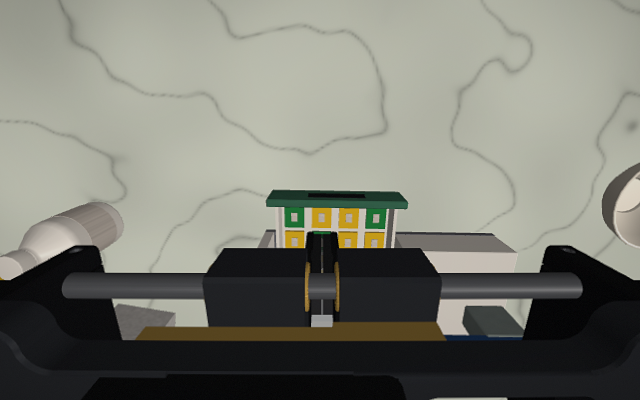

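```bash
python3 -c "
from h import *
f=load('w1')
for u,v in [(267,207),(407,208),(268,193),(407,194)]:
  print(st(onz(f,u,v,.055)).round(4),st(pt(f,u,v+ (-4 if v>200 else 4))).round(4))"
```

```text
[-0.1325 -0.1424  0.055 ] [-0.1378 -0.142   0.0559]
[-0.1316  0.0232  0.055 ] [-0.1363  0.0231  0.0539]
[-0.1498 -0.1403  0.055 ] [-0.1431 -0.1418  0.0489]
[-0.1488  0.0218  0.055 ] [-0.1281  0.0382  0.0019]
```

>>> play_rows:
  offset:
    - [10,9,-6]
    - [10,8,-6]
    - [40,0,0]
    - [40,0,0]
    - [40,0,0]
    - [10,0,0]
  roll: [0,0,0,0,0,0]

```text
time: 2.95
ee_pos: [0.4603, -0.0236, 0.0443]
eef_rot: [0.151, 1.57, -0.162]
force: [-0.1, -0.0, -0.2]
gripper_width: 0.0008
```

```bash
python3 -c "
from h import *
go(wo(-.0995,-.06,.05))"
```

```text
t 2.95 pos [ 0.4603 -0.0236  0.0443] st [-0.1753 -0.0621  0.0443] F [-0.1 -0.  -0.2] w 0.0007905173490158144
toolY yaw 78.58 down [-0.005 -0.006 -1.   ] q [-0.48  0.07  0.49  2.1  -0.03  0.98  1.4 ]
offset mm [-6.1  2.  75.8]
```

>>> play_rows:
  offset:
    - [-1,0,12]
    - [-1,0,12]
    - [-1,0,10]
    - [0,0,10]
    - [0,0,10]
    - [0,0,8]
    - [0,0,6]
  roll: [0,0,0,0,0,0,0]

```text
time: 3.82
ee_pos: [0.5356, -0.0358, 0.0514]
eef_rot: [0.15, 1.563, -0.158]
force: [-0.2, 0.5, 0.5]
gripper_width: 0.0004
```

>>> play_rows:
  offset:
    - [0,0,4]
    - [0,0,3]
  roll: [0,0]

```text
time: 4.08
ee_pos: [0.5427, -0.0374, 0.0511]
eef_rot: [0.15, 1.564, -0.158]
force: [0.2, 0.1, -0.6]
gripper_width: 0.001
```

```bash
python3 -c "
from h import *
go(wo(-.0995,-.06,.05))"
```

```text
t 4.075 pos [ 0.5427 -0.0374  0.0511] st [-0.0918 -0.0592  0.0511] F [ 0.2  0.1 -0.6] w 0.0009839026553612445
toolY yaw 78.74 down [ 0.001 -0.005 -1.   ] q [-0.43  0.25  0.5   1.91 -0.13  1.02  1.5 ]
offset mm [ 1.1 -0.7 -7.7]
```

```bash
python3 -c "
from h import *
f=grab('side');save(f,'s2');keep(f,'s2')
cv2.imwrite('pics/s2z.png',cv2.cvtColor(cv2.resize(f['image'][150:300,220:420],None,fx=4,fy=4,interpolation=cv2.INTER_CUBIC),cv2.COLOR_RGB2BGR))"
```

```text
(no output)
```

View pics/s2z.png

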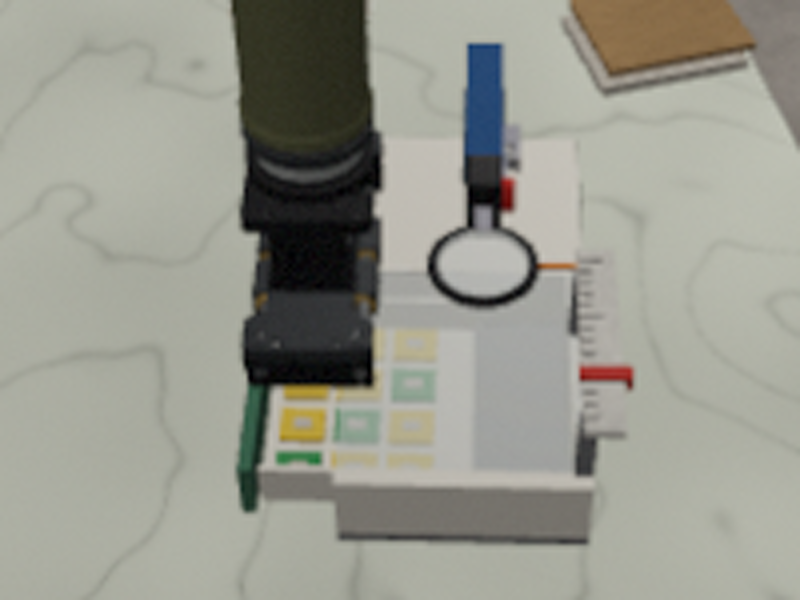

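```bash
python3 -c "
from h import *
f=load('s2')
for u,v in [(300,350),(300,375),(350,350),(270,350)]: print(st(pt(f,220+u/4,150+v/4)).round(3))
for u,v in [(248,490),(256,400),(262,380)]: print('front',st(pt(f,220+u/4,150+v/4)).round(3))
g=grab('wrist');save(g,'w2');keep(g,'w2');t=grab('top');save(t,'t2');keep(t,'t2')
cv2.imwrite('pics/t2z.png',cv2.cvtColor(cv2.resize(t['image'][130:280,240:440],None,fx=4,fy=4,interpolation=cv2.INTER_CUBIC),cv2.COLOR_RGB2BGR))
go(wo(0,0,0))
"
```

```text
[-0.093 -0.155  0.179]
[-0.096 -0.148  0.149]
[-0.066 -0.152  0.176]
[-0.11  -0.154  0.178]
front [-0.135 -0.145  0.033]
front [-0.134 -0.089  0.054]
front [-0.118 -0.148  0.145]
t 4.225 pos [ 0.5426 -0.0374  0.0512] st [-0.092  -0.0592  0.0512] F [-0.4 -0.  -0.3] w 0.0006974458600166645
toolY yaw 78.74 down [ 0.001 -0.005 -1.   ] q [-0.43  0.25  0.5   1.91 -0.13  1.02  1.5 ]
offset mm [51.1 59.  92.1]
```

View pics/w2.png

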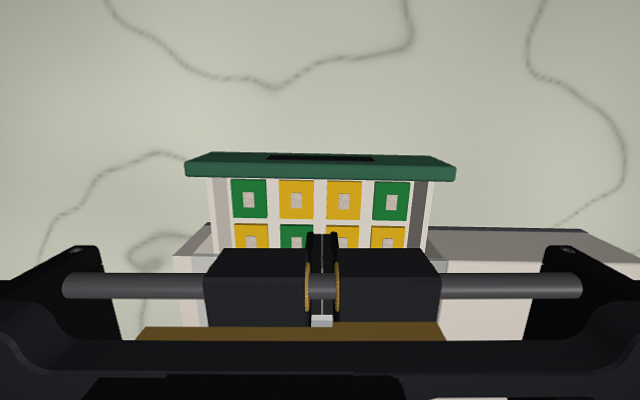

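View pics/t2z.png

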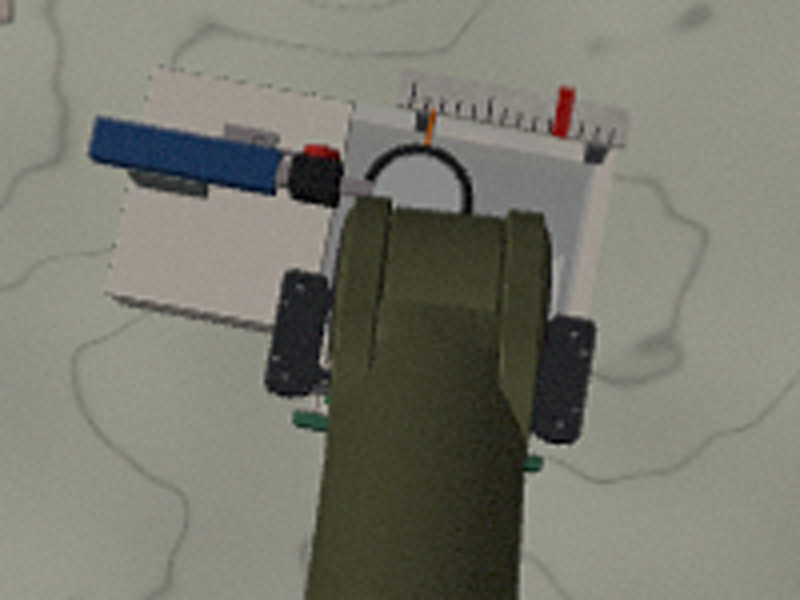

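```bash
python3 -c "
from h import *
g=load('w2');T=g['T_tool_cam']
for u,v in [(316,236),(316,242),(316,250),(322,240),(322,260),(330,236),(330,242),(322,320),(322,325)]:
  d=g['range_z'][v,u]; o,r=ray(g,u,v); p=o+r*d
  print(u,v,d.round(3),'world',p.round(3),'tool',(T@np.linalg.inv(g['c2w'])@np.r_[p,1])[:3].round(3))
m=g['range_z'].copy(); print(m[225:330:5,322].round(3))
print('front', [st(pt(g,u,v)).round(3) for u,v in [(200,168),(440,175),(200,158)]])
import matplotlib" 2>&1|grep -v -i -E 'trace|matplot|File'
```

```text
316 236 0.172 world [ 0.533 -0.038  0.071] tool [-0.02  -0.003 -0.009]
316 242 0.164 world [ 0.533 -0.038  0.08 ] tool [-0.028 -0.003 -0.009]
316 250 0.155 world [ 0.534 -0.038  0.089] tool [-0.038 -0.002 -0.009]
322 240 0.168 world [ 0.534 -0.035  0.076] tool [-0.025  0.001 -0.009]
322 260 0.155 world [ 0.539 -0.036  0.091] tool [-0.04   0.001 -0.004]
330 236 0.17 world [ 0.534 -0.03   0.073] tool [-0.022  0.006 -0.01 ]
330 242 0.164 world [ 0.535 -0.03   0.08 ] tool [-0.028  0.005 -0.009]
322 320 0.202 world [ 0.601 -0.048  0.062] tool [-0.01   0.001  0.059]
322 325 0.204 world [ 0.606 -0.049  0.061] tool [-0.01   0.001  0.064]
[0.229 0.231 0.174 0.168 0.161 0.156 0.154 0.155 0.14  0.136 0.088 0.087
 0.086 0.085 0.086 0.132 0.134 0.135 0.202 0.202 0.204]
front [array([-0.138, -0.134,  0.054]), array([-0.135,  0.014,  0.055]), array([-0.143, -0.137,  0.044])]
```

```bash
python3 -c "
from h import *
for n in ('w2','wrist0','w1'):
  g=load(n);T=g['T_tool_cam'];print(n, T.round(3).tolist())
  z=g['range_z']
  for u in (240,248,312,316,330,400,405):
    col=[(v,z[v,u]) for v in range(215,330) if 0<z[v,u]<0.2]
    if col:
      v,d=col[0]; o,r=ray(g,u,v);p=o+r*d
      print(u,v,d.round(3),(T@np.linalg.inv(g['c2w'])@np.r_[p,1])[:3].round(3))
g=load('s2')
"
```

```text
w2 [[0.001, -0.296, 0.955, -0.178], [1.0, -0.002, -0.001, 0.001], [0.002, 0.955, 0.296, -0.081], [0.0, 0.0, 0.0, 1.0]]
240 248 0.097 [-0.091 -0.027 -0.037]
248 248 0.096 [-0.091 -0.024 -0.037]
312 232 0.174 [-0.018 -0.005 -0.011]
316 234 0.175 [-0.017 -0.003 -0.009]
330 232 0.175 [-0.017  0.006 -0.01 ]
400 248 0.097 [-0.091  0.027 -0.037]
405 248 0.096 [-0.091  0.028 -0.037]
wrist0 [[0.001, -0.296, 0.955, -0.178], [1.0, -0.002, -0.001, 0.001], [0.002, 0.955, 0.296, -0.081], [0.0, 0.0, 0.0, 1.0]]
240 232 0.174 [-0.018 -0.049 -0.011]
248 234 0.175 [-0.018 -0.044 -0.01 ]
312 273 0.091 [-0.098 -0.002 -0.032]
316 273 0.091 [-0.098 -0.001 -0.032]
330 273 0.09 [-0.099  0.003 -0.033]
400 234 0.176 [-0.017  0.048 -0.009]
405 232 0.175 [-0.017  0.051 -0.011]
w1 [[0.001, -0.296, 0.955, -0.178], [1.0, -0.002, -0.001, 0.001], [0.002, 0.955, 0.296, -0.081], [0.0, 0.0, 0.0, 1.0]]
240 248 0.096 [-0.091 -0.027 -0.037]
248 248 0.096 [-0.092 -0.024 -0.037]
312 232 0.175 [-0.017 -0.005 -0.011]
316 234 0.175 [-0.017 -0.003 -0.009]
330 232 0.174 [-0.018  0.006 -0.011]
400 248 0.096 [-0.091  0.027 -0.037]
405 248 0.097 [-0.091  0.029 -0.037]
```

```bash
python3 -c "
from h import *
g=load('wrist0')
cv2.imwrite('pics/w0z.png',cv2.cvtColor(cv2.resize(g['image'][200:350,220:430],None,fx=3.8,fy=3.8,interpolation=cv2.INTER_CUBIC)[:600,:800],cv2.COLOR_RGB2BGR))
f=load('side0')
cv2.imwrite('pics/s0g.png',cv2.cvtColor(cv2.resize(f['image'][0:100,120:200],None,fx=6,fy=6,interpolation=cv2.INTER_CUBIC),cv2.COLOR_RGB2BGR))
for u,v in [(158,82),(159,80),(172,74),(171,72),(172,70)]: print(u,v,pt(f,u,v).round(3))
print(robot.sense()['ee_pos'])
"
```

```text
158 82 [0.165 0.57  0.235]
159 80 [0.169 0.573 0.24 ]
172 74 [-0.04   1.833 -0.343]
171 72 [0.195 0.665 0.22 ]
172 70 [0.2   0.664 0.227]
[ 0.54255523 -0.03735879  0.05117094]
```

View pics/s0g.png

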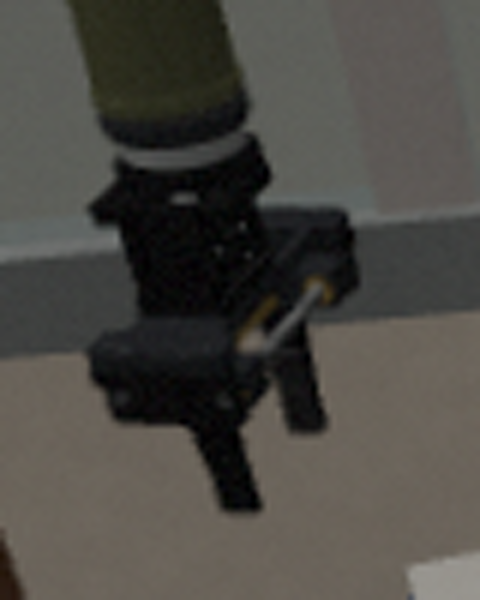

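View pics/w0z.png

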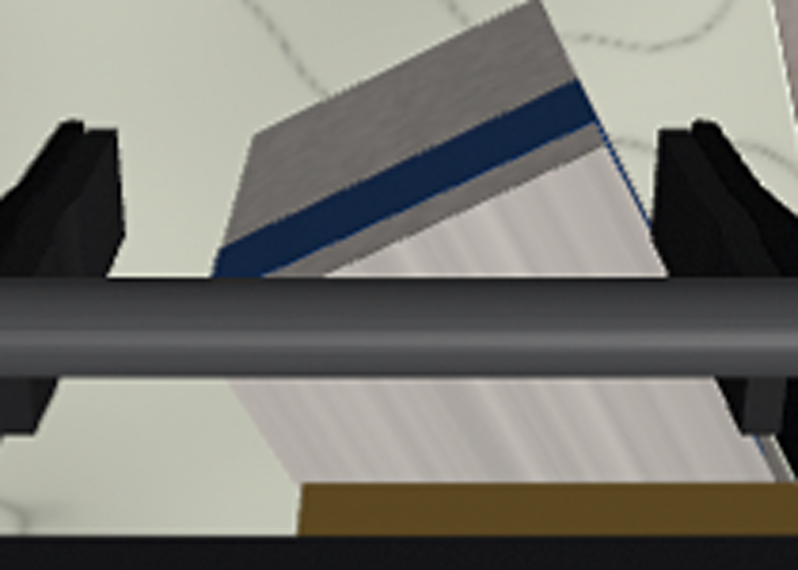

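The wrist and side depth both put the fingertips about 17 mm *behind* the reported TCP, not ahead of it as the text says. The fingers therefore passed over the drawer front at about 68 mm and touched nothing. I'll back off and go 34 mm lower.

>>> play_rows:
  offset:
    - [-3,0,-25]
    - [0,0,-35]
    - [0,0,-30]
    - [20,0,0]
    - [18,0,0]
  roll: [0,0,0,0,0]

```text
time: 4.85
ee_pos: [0.4521, -0.0187, 0.0166]
eef_rot: [0.152, 1.56, -0.156]
force: [0.5, 0.1, -0.2]
gripper_width: 0.0005
```

```bash
python3 -c "
from h import *
go(wo(-.0995,-.06,.014))
f=grab('side');save(f,'s3');keep(f,'s3')
cv2.imwrite('pics/s3z.png',cv2.cvtColor(cv2.resize(f['image'][150:300,220:420],None,fx=4,fy=4,interpolation=cv2.INTER_CUBIC),cv2.COLOR_RGB2BGR))"
```

```text
t 4.85 pos [ 0.4521 -0.0187  0.0166] st [-0.1843 -0.0589  0.0166] F [ 0.5  0.1 -0.2] w 0.000501324819684857
toolY yaw 78.78 down [ 0.005 -0.003 -1.   ] q [-0.5   0.09  0.5   2.15 -0.05  0.9   1.41]
offset mm [ 3.  -1.5 84.8]
```

View pics/s3z.png

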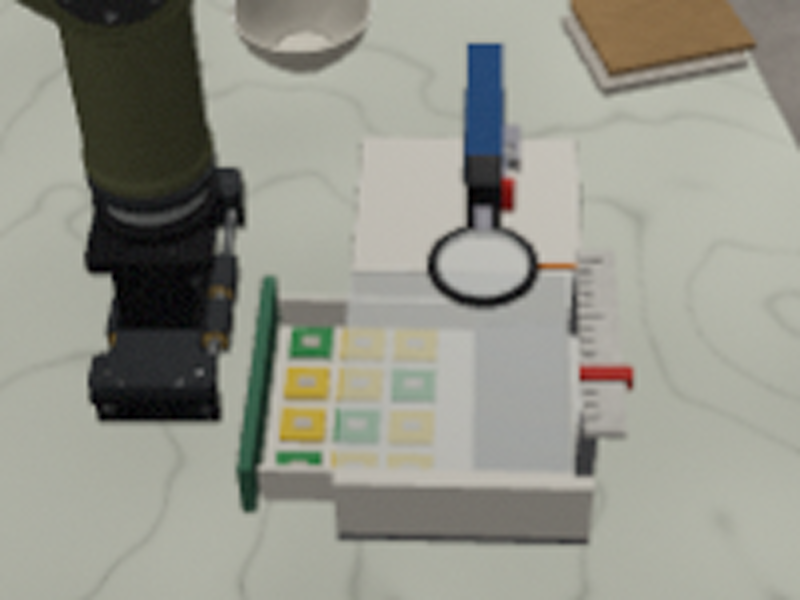

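>>> play_rows:
  offset:
    - [0,0,20]
    - [0,0,10]
    - [0,0,10]
    - [0,0,10]
    - [0,0,10]
    - [0,0,10]
    - [0,0,7]
  roll: [0,0,0,0,0,0,0]

```text
time: 5.78
ee_pos: [0.5256, -0.0345, 0.0143]
eef_rot: [0.151, 1.571, -0.157]
force: [-1.4, -0.1, 1.3]
gripper_width: 0.0004
```

```bash
python3 -c "
from h import *
go(wo(-.0995,-.06,.014))"
```

```text
t 5.775 pos [ 0.5256 -0.0345  0.0143] st [-0.1092 -0.0598  0.0143] F [-1.4 -0.1  1.3] w 0.00042122034606902135
toolY yaw 78.78 down [-0.006 -0.003 -1.   ] q [-0.43  0.27  0.5   1.97 -0.15  0.94  1.52]
offset mm [ 0.2 -0.3  9.7]
```

>>> play_rows:
  offset:
    - [0,0,5]
    - [0,0,4]
    - [0,0,3]
    - [0,0,3]
  roll: [0,0,0,0]

```text
time: 6.28
ee_pos: [0.5321, -0.0358, 0.013]
eef_rot: [0.153, 1.591, -0.156]
force: [-9.5, 1.1, 8.1]
gripper_width: 0.0003
```

>>> play_rows:
  offset:
    - [0,0,3]
    - [0,0,3]
  roll: [0,0]

```text
time: 6.52
ee_pos: [0.5316, -0.0355, 0.0122]
eef_rot: [0.155, 1.605, -0.154]
force: [-10.0, 2.3, 7.5]
gripper_width: 0.0004
```

```bash
python3 -c "
from h import *
go(wo(-.0995,-.06,.014))
f=grab('side');save(f,'s4');keep(f,'s4')
cv2.imwrite('pics/s4z.png',cv2.cvtColor(cv2.resize(f['image'][150:300,220:420],None,fx=4,fy=4,interpolation=cv2.INTER_CUBIC),cv2.COLOR_RGB2BGR))"
```

```text
t 6.525 pos [ 0.5316 -0.0355  0.0122] st [-0.1031 -0.0595  0.0122] F [-10.    2.3   7.5] w 0.0003763162691693817
toolY yaw 78.78 down [-0.04   0.004 -0.999] q [-0.42  0.31  0.5   1.93 -0.18  0.99  1.54]
offset mm [-1.9 -0.5  3.6]
```

View pics/s4z.png

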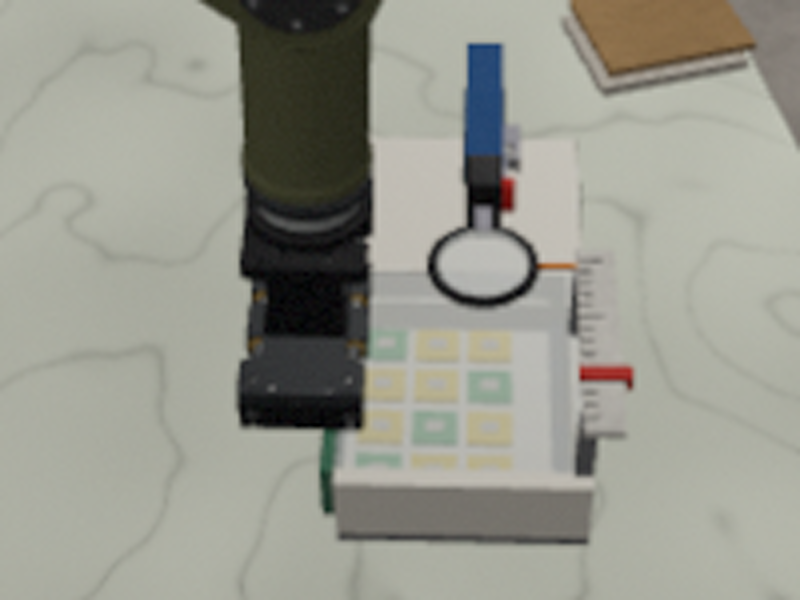

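>>> play_rows:
  offset:
    - [0,0,-20]
    - [-25,0,-15]
    - [-50,0,0]
    - [-60,0,0]
    - [-55,0,0]
  roll: [0,0,0,0,10]
  claw: 60

```text
time: 7.2
ee_pos: [0.5032, -0.0279, 0.2049]
eef_rot: [0.292, 1.594, -0.298]
force: [0.4, 0.7, -0.3]
gripper_width: 0.0425
```

```bash
python3 -c "
from h import *
go(wo(.0145,.03,.2))
f=grab('side');save(f,'s5');keep(f,'s5')
t=grab('top');save(t,'t5');keep(t,'t5')
cv2.imwrite('pics/s5z.png',cv2.cvtColor(cv2.resize(f['image'][150:300,220:420],None,fx=4,fy=4,interpolation=cv2.INTER_CUBIC),cv2.COLOR_RGB2BGR))
cv2.imwrite('pics/t5z.png',cv2.cvtColor(cv2.resize(t['image'][130:280,240:440],None,fx=4,fy=4,interpolation=cv2.INTER_CUBIC),cv2.COLOR_RGB2BGR))
"
```

```text
t 7.2 pos [ 0.5032 -0.0279  0.2049] st [-0.1325 -0.0577  0.2049] F [ 0.4  0.7 -0.3] w 0.04251607553772958
toolY yaw 68.62 down [-0.043  0.004 -0.999] q [-0.51  0.04  0.53  1.79 -0.02  1.36  1.23]
offset mm [ -1.8 111.7 129.8]
```

View pics/s5z.png

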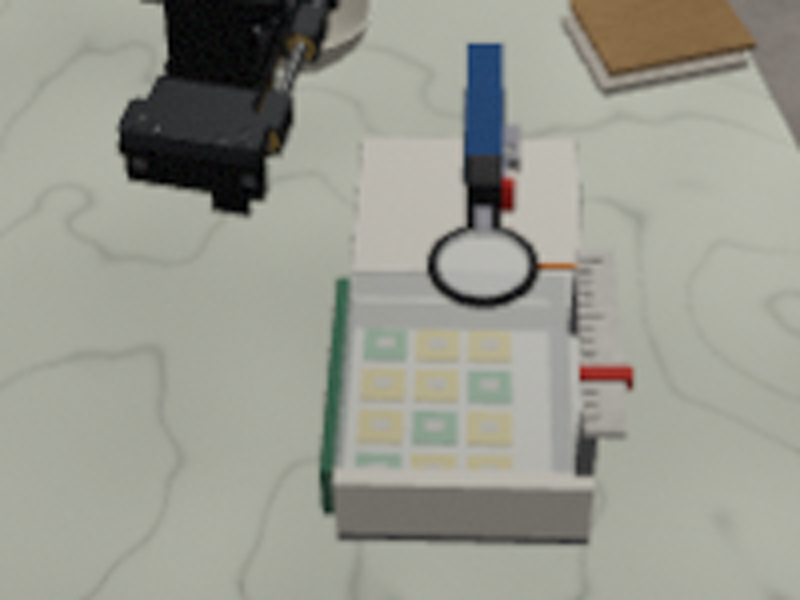

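View pics/t5z.png

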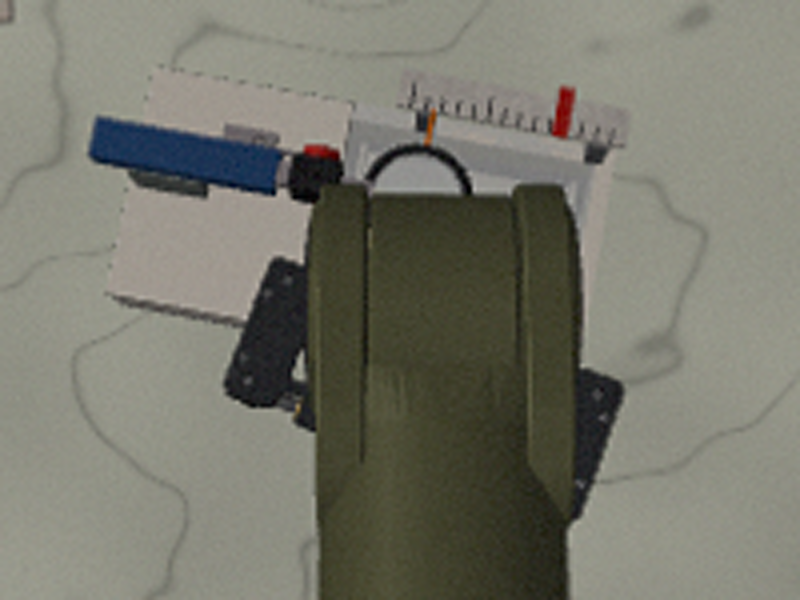

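>>> play_rows:
  offset:
    - [0,0,0]
    - [0,0,0]
    - [0,0,0]
    - [0,0,0]
    - [0,0,0]
    - [0,0,0]
    - [0,0,0]
    - [0,0,0]
  roll: [10,10,10,10,10,10,10,10]

```text
time: 8.3
ee_pos: [0.5113, -0.026, 0.2075]
eef_rot: [1.373, 1.111, -1.395]
force: [0.1, -0.4, 0.0]
gripper_width: 0.0602
```

```bash
python3 -c "
from h import *
go(wo(.0145-.004,.03,.19))"
```

```text
t 8.3 pos [ 0.5113 -0.026   0.2075] st [-0.1249 -0.0543  0.2075] F [ 0.1 -0.4  0. ] w 0.060200276815494606
toolY yaw -13.4 down [-0.022  0.009 -1.   ] q [-0.53  0.04  0.56  1.79 -0.03  1.35 -0.2 ]
offset mm [ 14.7 132.9 -88.7]
```

>>> play_rows:
  offset:
    - [0,46,-29]
    - [0,46,-29]
    - [0,42,-29]
  roll: [-1,-1,0]

```text
time: 8.68
ee_pos: [0.6635, 0.0298, 0.2046]
eef_rot: [1.354, 1.131, -1.365]
force: [-0.3, 0.2, 0.2]
gripper_width: 0.0602
```

```bash
python3 -c "
from h import *
go(wo(.0137,.03,.089))
for n in('wrist','side','top'):
  f=grab(n);save(f,n+'6');keep(f,n+'6')
f=load('side6');t=load('top6')
cv2.imwrite('pics/s6z.png',cv2.cvtColor(cv2.resize(f['image'][120:270,240:440],None,fx=4,fy=4,interpolation=cv2.INTER_CUBIC),cv2.COLOR_RGB2BGR))
"
```

```text
t 8.675 pos [0.6635 0.0298 0.2046] st [0.0131 0.0307 0.2046] F [-0.3  0.2  0.2] w 0.06016048067704327
toolY yaw -11.45 down [-0.019  0.012 -1.   ] q [-0.48  0.4   0.55  1.42 -0.22  1.41 -0.13]
offset mm [115.5   3.    1.7]
```

View pics/s6z.png

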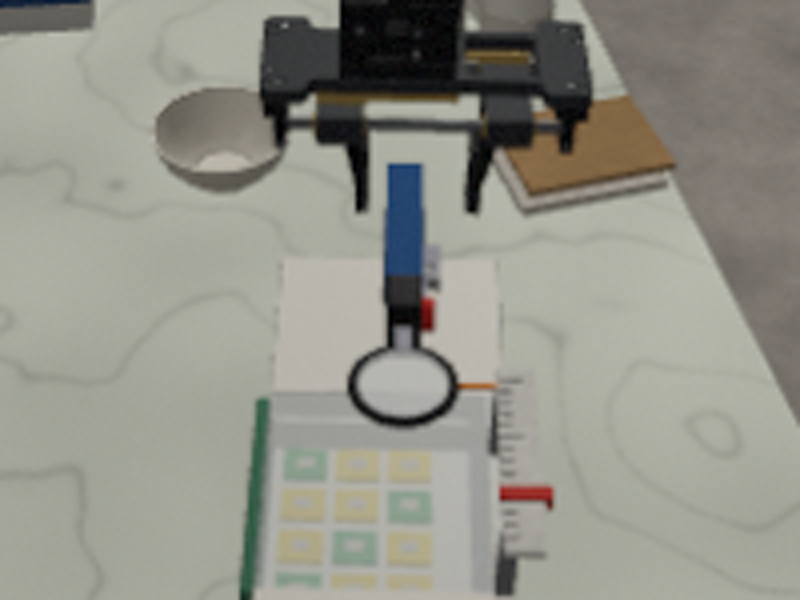

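View pics/wrist6.png

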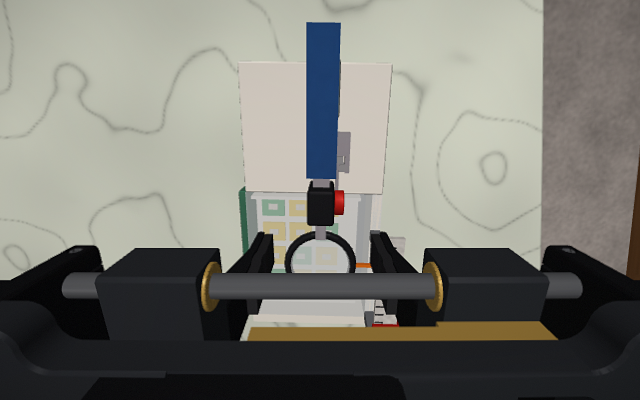

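```bash
python3 -c "
from h import *
f=load('wrist6');hsv=cv2.cvtColor(f['image'],cv2.COLOR_RGB2HSV)
m=cv2.inRange(hsv,(0,150,80),(6,255,255));n,l,s,c=cv2.connectedComponentsWithStats(m)
for i in range(1,n): print(s[i],c[i],st(pt(f,*c[i])).round(4))
v=f['image'][:,:,:].max(2)
for r in (186,190,194,200,206,212,218,223):
  row=v[r,295:350];print(r,[295+k for k in range(55) if row[k]<45][::1][:1],[295+k for k in range(55) if row[k]<45][-1:], [st(pt(f,u,r)).round(3).tolist() for u in (312,320,328)])
print(v[176:232,320])
for u in (307,334,344): print(u,[st(onz(f,u,r,z)).round(4) for r,z in ((190,.148),(203,.125))])
t=load('top6')
"
```

```text
[334 190  10  25 218] [338.85321101 201.99082569] [0.0275 0.0353 0.137 ]
[372 322  27   5  79] [384.82278481 324.98734177] [ 0.0808 -0.1106  0.1201]
186 [310] [333] [[0.003, 0.048, 0.131], [0.011, 0.049, 0.133], [0.018, 0.049, 0.133]]
190 [309] [333] [[0.004, 0.048, 0.145], [0.011, 0.048, 0.143], [0.018, 0.048, 0.143]]
194 [308] [334] [[0.004, 0.046, 0.148], [0.011, 0.046, 0.148], [0.018, 0.046, 0.148]]
200 [308] [333] [[0.004, 0.04, 0.147], [0.011, 0.041, 0.149], [0.018, 0.041, 0.149]]
206 [308] [333] [[0.004, 0.035, 0.149], [0.011, 0.035, 0.148], [0.018, 0.036, 0.15]]
212 [308] [333] [[0.004, 0.029, 0.148], [0.011, 0.03, 0.149], [0.018, 0.03, 0.149]]
218 [308] [333] [[0.004, 0.025, 0.151], [0.011, 0.024, 0.149], [0.018, 0.025, 0.15]]
223 [308] [333] [[0.004, 0.02, 0.149], [0.011, 0.02, 0.149], [0.018, 0.019, 0.148]]
[105 104 109 133 134 132 132 132 132 132 138  60  20  19  18  24  39  37
  29  24  23  23  24  23  24  24  24  23  22  21  23  23  24  23  22  22
  22  22  23  22  23  22  22  23  22  22  23  23  18   7 133 134 131 131
 131 131]
307 [array([0.    , 0.0491, 0.148 ]), array([-0.0018,  0.0304,  0.125 ])]
334 [array([0.0228, 0.0492, 0.148 ]), array([0.0235, 0.0305, 0.125 ])]
344 [array([0.0312, 0.0492, 0.148 ]), array([0.0329, 0.0306, 0.125 ])]
```

>>> play_rows:
  offset:
    - [25,2,-1]
    - [30,2,0]
    - [30,0,0]
    - [20,0,0]
    - [10,0,0]
  roll: [0,0,0,0,0]

```text
time: 9.45
ee_pos: [0.6632, 0.0291, 0.0852]
eef_rot: [1.352, 1.129, -1.363]
force: [-0.3, 1.0, -0.5]
gripper_width: 0.0597
```

```bash
python3 -c "
from h import *
go(wo(.015,.033,.089))
for n in('wrist','side'):
  f=grab(n);save(f,n+'7');keep(f,n+'7')
f=load('side7')
cv2.imwrite('pics/s7z.png',cv2.cvtColor(cv2.resize(f['image'][120:270,240:440],None,fx=4,fy=4,interpolation=cv2.INTER_CUBIC),cv2.COLOR_RGB2BGR))
"
```

```text
t 9.45 pos [0.6632 0.0291 0.0852] st [0.013  0.03   0.0852] F [-0.3  1.  -0.5] w 0.05970938860875768
toolY yaw -11.33 down [-0.017  0.011 -1.   ] q [-0.47  0.48  0.52  1.56 -0.26  1.19 -0.09]
offset mm [-3.8  1.9 -3. ]
```

View pics/s7z.png

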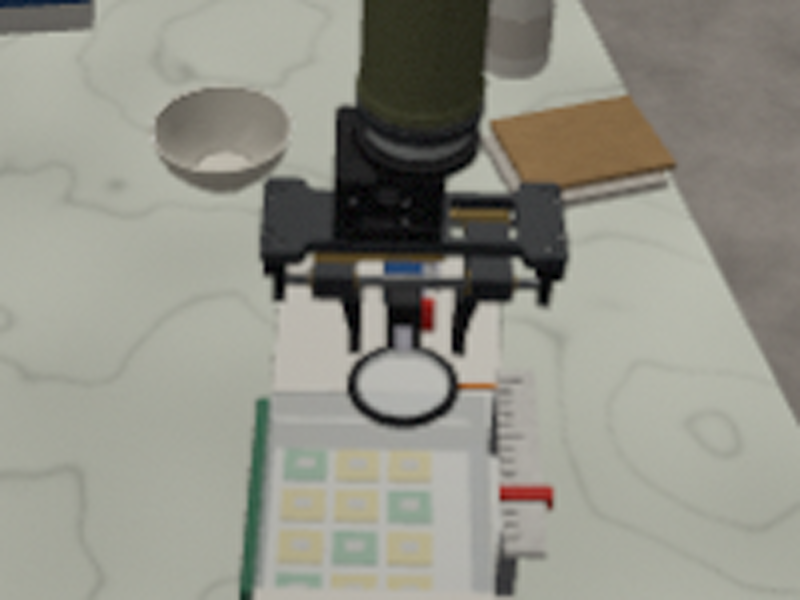

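View pics/wrist7.png

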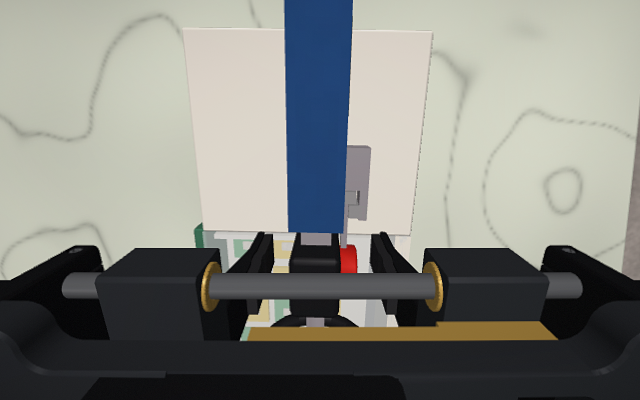

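>>> play_rows:
  offset:
    - [-3,2,-3]
    - [0,0,0]
    - [0,0,0]
    - [0,0,0]
    - [0,0,0]
    - [0,0,0]
  roll: [0,0,0,0,0,0]
  claw: 0

```text
time: 10.3
ee_pos: [0.6621, 0.0331, 0.0916]
eef_rot: [1.349, 1.138, -1.368]
force: [-0.5, -0.4, -1.3]
gripper_width: 0.0271
```

```bash
python3 -c "
from h import *
go(wo(.015,.033,.089))
for n in('top','side'):
  f=grab(n);save(f,n+'8');keep(f,n+'8')
f=load('side8');t=load('top8')
cv2.imwrite('pics/s8z.png',cv2.cvtColor(cv2.resize(f['image'][120:270,240:440],None,fx=4,fy=4,interpolation=cv2.INTER_CUBIC),cv2.COLOR_RGB2BGR))
cv2.imwrite('pics/t8z.png',cv2.cvtColor(cv2.resize(t['image'][110:260,240:440],None,fx=4,fy=4,interpolation=cv2.INTER_CUBIC),cv2.COLOR_RGB2BGR))
"
```

```text
t 10.3 pos [0.6621 0.0331 0.0916] st [0.0111 0.0337 0.0916] F [-0.5 -0.4 -1.3] w 0.027131681897911753
toolY yaw -11.27 down [-0.025  0.014 -1.   ] q [-0.47  0.48  0.52  1.54 -0.26  1.21 -0.1 ]
offset mm [2.4 4.  0.7]
```

View pics/s8z.png

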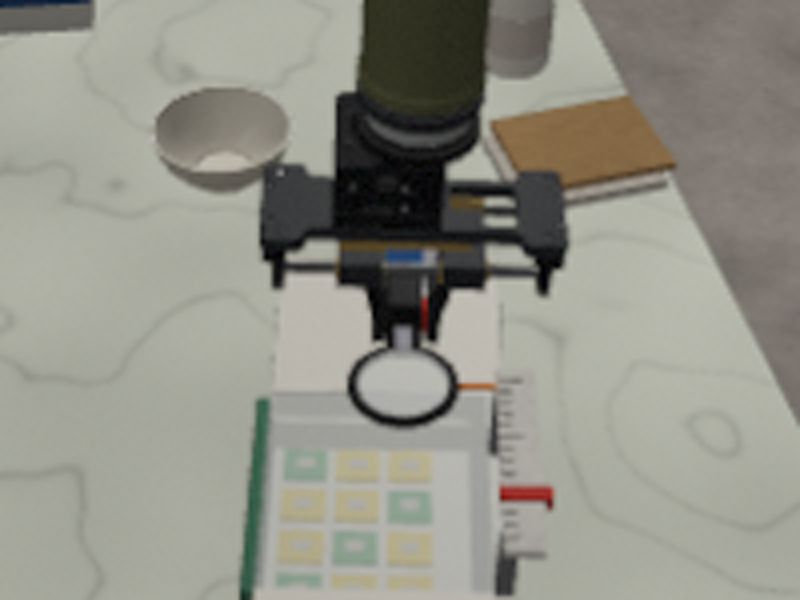

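View pics/t8z.png

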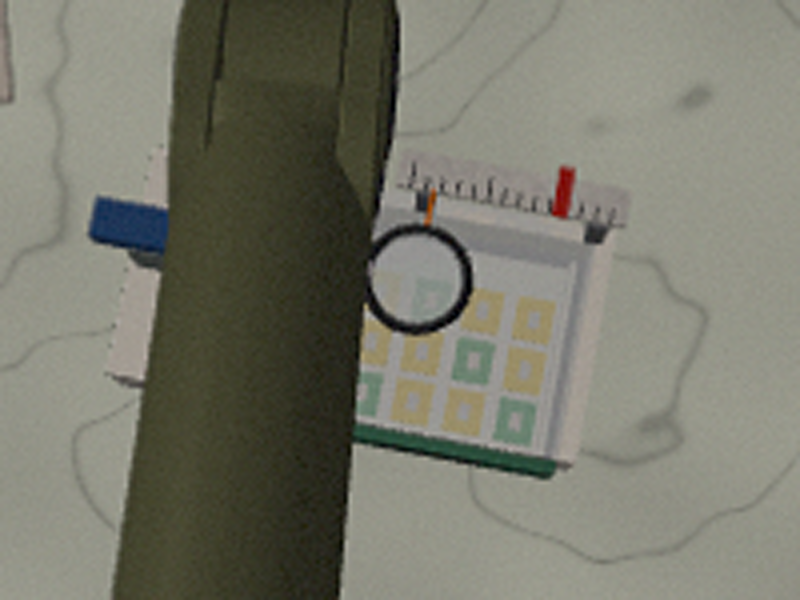

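```bash
cat >> h.py <<'E'
def cen(f,lo,hi,box):
    hsv=cv2.cvtColor(f["image"],cv2.COLOR_RGB2HSV);m=cv2.inRange(hsv,lo,hi);k=np.zeros_like(m);a,b,c,d=box;k[a:b,c:d]=m[a:b,c:d]
    ys,xs=np.nonzero(k)
    return (xs.mean(),ys.mean(),len(xs)) if len(xs) else None
def pm(tag=None):
    out={}
    for n,box in (("top",(130,200,335,410)),("side",(200,280,345,400))):
        f=load(n+tag) if tag else grab(n)
        o=cen(f,(7,110,90),(20,255,255),box);r=cen(f,(0,140,70),(6,255,255),box)
        if o is None or r is None: print(n,o,r);continue
        P=st(onz(f,o[0],o[1],.125));M=st(onz(f,r[0],r[1],.119));out[n]=(f,o,r)
        print(n,"ptr",P.round(4),o[2],"mk",M.round(4),r[2],"dy mm",((P-M)[1]*1000).round(1))
    if len(out)==2:
        a,b=out["top"],out["side"]
        P,e=cross(ray(a[0],*a[1][:2]),ray(b[0],*b[1][:2]));M,e2=cross(ray(a[0],*a[2][:2]),ray(b[0],*b[2][:2]))
        print("tri ptr",st(P).round(4),e.round(4),"mk",st(M).round(4),e2.round(4),"dy",((st(P)-st(M))[1]*1000).round(1))
    return out
E
python3 -c "
from h import *
pm('8'); pm('0')"
```

```text
top ptr [ 0.0582 -0.0343  0.125 ] 13 mk [ 0.0829 -0.1163  0.119 ] 38 dy mm 82.1
side ptr [ 0.0576 -0.0341  0.125 ] 9 mk [ 0.0828 -0.1152  0.119 ] 42 dy mm 81.1
tri ptr [ 0.0579 -0.0343  0.1254] 0.0006 mk [ 0.0827 -0.1162  0.1202] 0.0 dy 81.9
top ptr [ 0.0582 -0.0343  0.125 ] 13 mk [ 0.0834 -0.1161  0.119 ] 35 dy mm 81.9
side ptr [ 0.0576 -0.0341  0.125 ] 9 mk [ 0.0795 -0.1065  0.119 ] 45 dy mm 72.4
tri ptr [ 0.0579 -0.0343  0.1254] 0.0006 mk [ 0.0793 -0.1156  0.1301] 0.0024 dy 81.3
```

>>> play_rows:
  offset:
    - [0,0,4]
    - [0,0,8]
    - [0,0,8]
    - [0,0,8]
    - [0,0,8]
    - [0,0,8]
    - [0,0,8]
    - [0,0,8]
  roll: [0,0,0,0,0,0,0,0]

```text
time: 11.4
ee_pos: [0.6503, -0.0206, 0.0915]
eef_rot: [1.356, 1.148, -1.36]
force: [-0.6, 5.5, 0.1]
gripper_width: 0.0272
```

```bash
python3 -c "
from h import *
go(wo(.0111,.0337-.0817,.0916));pm()"
```

```text
t 11.4 pos [ 0.6503 -0.0206  0.0915] st [ 0.0103 -0.0213  0.0915] F [-0.6  5.5  0.1] w 0.027154367041734944
toolY yaw -11.09 down [-0.024  0.025 -0.999] q [-0.4   0.45  0.54  1.58 -0.27  1.21 -0.  ]
offset mm [-0.6  0.6 26.7]
top ptr [ 0.0568 -0.0896  0.125 ] 12 mk [ 0.0833 -0.1163  0.119 ] 36 dy mm 26.6
side ptr [ 0.0563 -0.0913  0.125 ] 10 mk [ 0.0712 -0.0967  0.119 ] 53 dy mm 5.5
tri ptr [ 0.0568 -0.0897  0.1234] 0.0007 mk [ 0.073  -0.1155  0.1422] 0.0086 dy 25.7
```

>>> play_rows:
  offset:
    - [0,0,8]
    - [0,0,8]
    - [0,0,7]
    - [0,0,6]
  roll: [0,0,0,0]

```text
time: 12.0
ee_pos: [0.6446, -0.0465, 0.0915]
eef_rot: [1.359, 1.152, -1.358]
force: [-1.5, 6.5, 0.3]
gripper_width: 0.0268
```

```bash
sed -i 's/(200,280,345,400)/(205,280,358,400)/' h.py; python3 -c "
from h import *
go(wo(.0111,.0337-.0817,.0916));pm();go(wo(.0111,.0337-.0817,.0916))"
```

```text
t 12.0 pos [ 0.6446 -0.0465  0.0915] st [ 0.0099 -0.0478  0.0915] F [-1.5  6.5  0.3] w 0.0268032139098676
toolY yaw -11.07 down [-0.024  0.03  -0.999] q [-0.37  0.45  0.55  1.59 -0.27  1.2   0.04]
offset mm [-0.1  1.2  0.2]
top None None
side ptr [ 0.0591 -0.1171  0.125 ] 7 mk [ 0.0841 -0.1184  0.119 ] 41 dy mm 1.3
t 12.1 pos [ 0.6444 -0.0476  0.0915] st [ 0.0098 -0.0489  0.0915] F [-2.7  5.7  0.9] w 0.027056086642058406
toolY yaw -11.13 down [-0.024  0.029 -0.999] q [-0.37  0.45  0.55  1.59 -0.27  1.2   0.04]
offset mm [-0.1  1.3 -0.9]
```

```bash
python3 -c "
from h import *
for i in range(3): go(wo(.0111,.0337-.0817,.0916));pm()
f=grab('side');save(f,'s9')
cv2.imwrite('pics/s9z.png',cv2.cvtColor(cv2.resize(f['image'][150:300,260:460],None,fx=4,fy=4,interpolation=cv2.INTER_CUBIC),cv2.COLOR_RGB2BGR))
f=grab('wrist');save(f,'w9')
f=grab('top');save(f,'t9')"
```

```text
t 12.1 pos [ 0.6444 -0.0476  0.0915] st [ 0.0098 -0.0489  0.0915] F [-2.7  5.7  0.9] w 0.027056086642058406
toolY yaw -11.13 down [-0.024  0.029 -0.999] q [-0.37  0.45  0.55  1.59 -0.27  1.2   0.04]
offset mm [-0.1  1.3 -0.9]
top None None
side ptr [ 0.0603 -0.1171  0.125 ] 8 mk [ 0.0841 -0.1184  0.119 ] 41 dy mm 1.3
t 12.2 pos [ 0.6445 -0.0472  0.0915] st [ 0.0099 -0.0485  0.0915] F [-1.9  4.6  1.8] w 0.02735798430394604
toolY yaw -11.11 down [-0.024  0.029 -0.999] q [-0.37  0.45  0.55  1.59 -0.27  1.2   0.04]
offset mm [-0.1  1.2 -0.5]
top None None
side ptr [ 0.0603 -0.1171  0.125 ] 8 mk [ 0.0841 -0.1184  0.119 ] 41 dy mm 1.3
t 12.3 pos [ 0.6445 -0.0471  0.0915] st [ 0.0099 -0.0484  0.0915] F [-1.7  5.2  0.3] w 0.027222744950796827
toolY yaw -11.09 down [-0.024  0.029 -0.999] q [-0.37  0.45  0.55  1.59 -0.27  1.2   0.04]
offset mm [-0.1  1.2 -0.4]
top None None
side ptr [ 0.0603 -0.1171  0.125 ] 8 mk [ 0.0841 -0.1184  0.119 ] 41 dy mm 1.3
```

View pics/s9z.png

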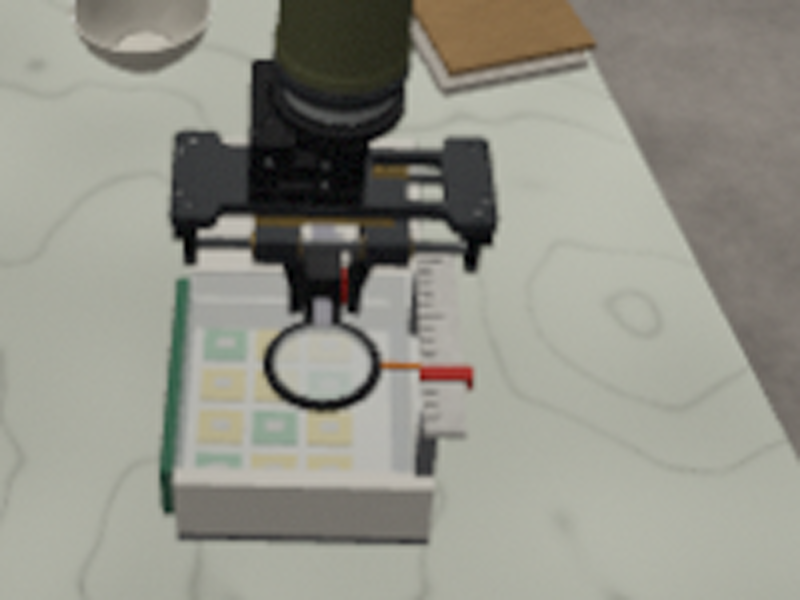

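View pics/t9.png

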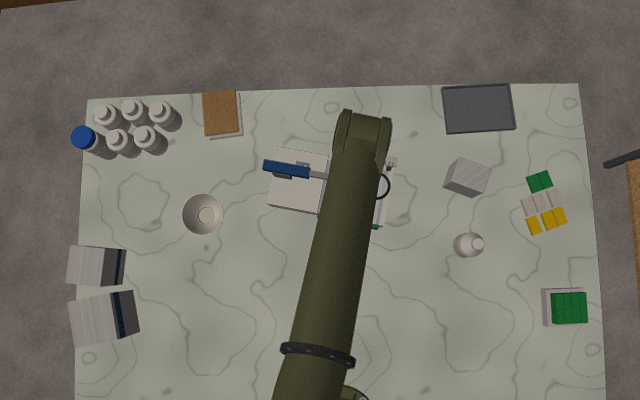

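View pics/w9.png

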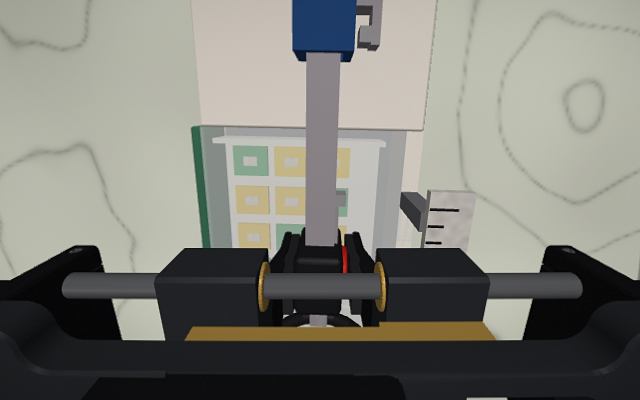

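>>> play_rows:
  offset:
    - [0,0,2]
  roll: [0]

```text
time: 12.68
ee_pos: [0.6443, -0.0479, 0.0915]
eef_rot: [1.359, 1.152, -1.358]
force: [-1.1, 5.1, -1.6]
gripper_width: 0.0271
```

```bash
python3 -c "
from h import *
for i in range(4): go(wo(.0111,.0337-.0817,.0916));pm()"
```

```text
t 12.675 pos [ 0.6443 -0.0479  0.0915] st [ 0.0098 -0.0493  0.0915] F [-1.1  5.1 -1.6] w 0.027075713600298923
toolY yaw -11.07 down [-0.024  0.031 -0.999] q [-0.37  0.45  0.55  1.59 -0.27  1.2   0.05]
offset mm [-0.1  1.3 -1.2]
top None None
side ptr [ 0.059  -0.1187  0.125 ] 10 mk [ 0.0841 -0.1184  0.119 ] 41 dy mm -0.3
t 12.775 pos [ 0.6442 -0.0483  0.0915] st [ 0.0098 -0.0497  0.0915] F [-1.1  5.3 -0.9] w 0.026976702616920336
toolY yaw -11.09 down [-0.024  0.03  -0.999] q [-0.37  0.45  0.55  1.59 -0.27  1.2   0.05]
offset mm [-0.1  1.3 -1.7]
top None None
side ptr [ 0.0599 -0.1188  0.125 ] 11 mk [ 0.0844 -0.1185  0.119 ] 40 dy mm -0.3
t 12.875 pos [ 0.6442 -0.0483  0.0916] st [ 0.0098 -0.0497  0.0916] F [-0.9  5.4 -0.6] w 0.026992991560116128
toolY yaw -11.09 down [-0.024  0.03  -0.999] q [-0.37  0.45  0.55  1.59 -0.27  1.2   0.05]
offset mm [-0.   1.3 -1.7]
top None None
side ptr [ 0.059  -0.1187  0.125 ] 10 mk [ 0.0841 -0.1184  0.119 ] 41 dy mm -0.3
t 12.975 pos [ 0.6442 -0.0484  0.0915] st [ 0.0099 -0.0497  0.0915] F [-1.5  4.9 -0.7] w 0.027029197793747402
toolY yaw -11.09 down [-0.024  0.03  -0.999] q [-0.37  0.45  0.55  1.59 -0.27  1.2   0.05]
offset mm [-0.1  1.3 -1.7]
top None None
side ptr [ 0.059  -0.1187  0.125 ] 10 mk [ 0.0841 -0.1184  0.119 ] 41 dy mm -0.3
```

Steady: side view puts the pointer 0.3 mm past the clip's middle, TCP travel says about 1.7 mm past. Both are well within 5 mm. Handing in.

```bash
python3 -c "
from h import *
robot.hand_in(); s=robot.sense();print(s['time'],s['gripper_width'])"
```

```text
the job is handed in; nothing more can be done
the job is handed in; nothing more can be done
```

I handed the job in at about 13 s, with the drawer shut and the boom held at the red clip with the button squeezed in.

**What I did:** I pushed the drawer home until it stopped against about 10 N. Then I pinched the grip across its button and drew the boom out about 83 mm.

**Last checks before hand-in:**
- **Button:** the fingers stood 27.0 mm apart, which means it was fully squeezed.
- **Pointer:** the side camera put it 0.3 mm past the middle of the clip. The arm's own travel, against the earlier top and side measurements, said about 1.7 mm past. Both are within the 5 mm allowed. The arm hid the clip from the top camera at the end, so that view could not confirm it. The two cameras disagreed by about 2 mm on where the clip stands.
- **Hold:** the arm's position did not drift over the last 0.3 s, and the force on the tool was about 5 N, which fits the spring.
- **Drawer and bystanders:** the pictures taken after the boom was drawn out, just before the last 2 mm nudge, show the drawer still shut and the bottle, carton and bowl not moved.

**What went wrong:**
- **Fingertips:** they are about 17 mm behind the reported tool point, not 17 mm ahead as the text says. My first push therefore passed over the drawer front without touching it. I measured the offset with the wrist and side cameras and allowed for it afterwards.
- **Tilt:** the tool kept a tilt of about 2° from pushing the drawer, because the moves cannot correct it. It did not affect the grip.

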